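# Clamp the glued strips with the draw latch

## Robot

A 6-joint arm with a two-finger parallel gripper is mounted at the origin on the work surface. World frame = base frame: x ahead of the robot, y to its left, z up, the work surface at z = 0. Lengths are in m, angles in rad, forces in N, time in s.
With the tool pointing down it reaches from about 0.275 to 0.75 m from the base axis. Payload 10.2 kg.
Tool frame: the origin (TCP) lies at the very end of the fingers, on their centre line; the grasp point (between the pads) lies robot.hold_point_z behind it (robot.hold_point_z is the distance from the TCP to the grasp point, in m); z points along the fingers, y is the line along which they close (so a half turn about z gives the same grasp; the last joint's range is limited). The gripper opens to 88 mm and grips with 3 to 60 N. Pads are 18 mm wide; open, the fingers measure 123 mm over their backs; the gripper's body (75 mm by 187 mm) begins 45 mm behind the grasp point.
Start: joints at [0.966, 0.313, 1.498, -0, 1.331, -0.223], TCP at [0.196, 0.487, 0.205] pointing down, gripper open.
Joint ranges: [-2.94, 2.94], [-0.97, 2.17], [0.19, 2.56], [-1.23, 4.37], [0.02, 3.11], [-2.88, 2.88]. Speed limits (rad/s): [2.39, 2.39, 3.01, 3.14, 3.14, 3.14].

## Interface

Orientations are given as a unit quaternion [x, y, z, w].
In Python, from plant import robot, effector, cams gives the robot as it stands. Calls block until the motion is done:
- robot.move_ptp(position, orientation): joint-space move of the TCP to a pose.
- robot.move_linear(position, attitude=None, v=0.15): straight line of the TCP; attitude=None keeps the orientation; v is the mean speed in m/s.
- robot.move_joints(angles): joint-space move.
- effector.command_gripper(opening, effort=None): opening from 0.0 (shut) to 1.0 (fully open); effort is the grip in N (None keeps the last); returns when the fingers have stopped.
- robot.dwell(seconds).
- robot.ik(position, orientation): joint angles nearest the present ones, or None.
- robot.get_state(): the state.
- cams.grab_frame(name): name is "scene" or "top"; returns (picture, depth): 480x640x3 uint8, red, green, blue; 480x640 float32, m along the optical axis (not along the pixel's ray), 0 where there is no reading.
- cams.camera_info(name): a dict with "fx", "fy", "cx", "cy" (pixels), "view" (4x4, takes a point from world to camera coordinates). Camera axes: x right, y up, looking along -z (the intrinsics and any distortion apply to the point x, -y, -z); pixel columns grow to the right and rows downward; lengths in m; the calibration is good to about 2 mm. A picture is of the moment at which its call begins. camera_info takes no time and is no camera call.
A pose or a line that the arm cannot do raises robot.IKError and nothing moves.
- robot.hand_in(): hands the job in; it is judged then, once.
The state is a dict: "time": time; "joint_positions": joint angles; "qvel": joint speeds; "joint_efforts": joint torques, N m; "ee_pos": TCP position; "tool_rot": TCP orientation; "ft_force": force on the tool from outside, world axes, zero at the start; "ft_torque": the same for the moment, N m; "width": opening from 0.0 (shut) to 1.0 (fully open); "gripper_force": force on a finger pad.
Only numpy, scipy, OpenCV 4.12 (cv2) and the standard library are available. Lean on these libraries where they do the work, as an engineer would, in place of code of your own. Each camera call takes 0.05 s, during which the arm holds its last target. There are 200 camera calls.

## Task

Two freshly glued strips stand in the clamping jig. Swing the latch's wire loop over and hook its cross bar under the lip of the keeper on the sliding jaw, then throw the red-tipped lever back past center and press it firmly down on its rubber stop, with about 15 N for half a second and no more than 20 N, so that the jaw stays clamped on the strips when you let go. Leave the tools and the other things on the bench where they are.

Things in the scene. Friction and masses are not known exactly. Their poses are not given: they have to be found in the camera images.
- jig: Plywood clamping jig, fixed to the bench: base board 310 x 150 x 18 mm (long side = its x), origin under the board's centre, z up, x from the latch towards the sliding jaw. On it a wooden latch block (top 46 mm above the bench) at -x and the jaw at +x, the glued strips between them. The latch works in the jig's middle plane (y = 0).
- pivot (a point): Hinge axis of the latch lever, between two small steel ears on the latch block, 72 mm above the bench. The axis is level, along the jig's y.
- lever_tip (a point): Red tip of the latch lever, on its middle line, 85 mm from the pivot. The lever is a steel bar 20 to 22 mm wide and 6 mm thick, its last 30 mm red.
- lever (a joint): Lever angle: 0 = forward stop, leaning towards the keeper 0.70 rad above level; grows as it is thrown up, over and back; 2.44 = level, flat back; it ends at 2.33 to 2.55 on its stop. Starts 0.3 to 0.7, stays where it is left. Loaded, it takes 2 to 8 N at the tip, springs back if let go early, and snaps over past center, at about 2.1 to 2.25.
- stop: Steel foot of the lever's adjustable rubber stop, on the latch block, 58 mm behind the pivot; origin on the block's top, 46 mm above the bench. The black stud in it, 18 mm across, is screwed out so that its top is 63 to 75 mm above the bench: how far is not measured and must be felt. It is stiff and gives under 1 mm. Press the lever at 50 to 75 mm from the pivot.
- bail_bar (a point): Middle of the wire loop's cross bar, the part that hooks: round, 5 mm thick, 42 mm wide, along the jig's y, 82.5 mm from the link pin. The loop swings freely on the lever's link pin and passes on both sides of the lever; it starts standing, leaning back away from the keeper, and falls by its weight.
- pull (a point): Middle of the loop's black finger pull: a round knob 13 mm across and 18 mm wide (its axis along the jig's y), on a bent tongue: 24 mm beyond the cross bar and 16 mm above it when the loop lies level towards the keeper. Grip its flat ends from above; it turns stiffly in the grip and can shift a few mm, so feel for the ledge when lowering.
- keeper (a point): Seat of the bar's centre in the keeper, a 24 mm wide steel hook on the jaw, open away from the lever; 77 mm from the pivot at rest, 68 mm above the bench; axes as the jig's. Lip: underside 4, top 9 mm above here, reaching 5.5 mm beyond. Ledge: 7.5 mm below, reaching 14.5 mm beyond. Drop the bar behind the lip on the ledge; the lever draws it in under the lip.
- jaw (a joint): Sliding jaw: 0 m at rest, grows as it is drawn towards the latch block against a spring of 8 N per mm; about 0.007 when clamped. The jaw is a wooden block 58 x 110 x 26 mm that carries the keeper.
- strips: The work: two glued plywood strips, light and dark, 31 x 135 x 30 mm together, long side along the jig's y, standing loose on the base board between latch block and jaw, about 7 mm of play. Origin under their middle.
- mallet: Bystander: wooden mallet lying down, head 64 x 110 mm, 230 mm long; origin under the handle's upper half.
- tape: Bystander: green tape measure, 65 x 35 x 62 mm; origin under its middle.
- glue: Bystander: white glue bottle with orange cap, 56 mm across, 150 mm tall; origin under its middle.
- beam: Bystander: black timber block, 70 x 200 x 45 mm; origin under its middle.
- square: Bystander: try square, wooden stock 22 x 120 x 16 mm with a steel blade 170 mm long; origin under the stock's middle.
- driver: Bystander: red screwdriver lying close to the jig; origin under its middle.
- offcut: Bystander: plywood offcut 80 x 50 x 18 mm lying close to the jig; origin under its middle.
- link_pin (a point): Pin in the lever on which the wire loop swings, 14 mm from the pivot, 0.087 rad ahead of the lever's line in the closing sense.

How it is judged:
On the way, in this order (a step that is already met when the one before it is completed fails the run):
1. the loop's cross bar sits under the keeper's lip, the lever still open (z of bail_bar in the frame of keeper between -0.012 and 0.007 m and x of bail_bar in the frame of keeper between -0.005 and 0.005 m and value of joint lever below 2 rad), for 0.1 s.
2. the lever is down past center and pressed firmly on its stop (which then carries the push and about 5 N of the latch's own), the jaw drawn in (value of joint lever above 2.3 rad and contact force between lever and stop above 14 N and value of joint jaw above 0.005 m), for 0.3 s.
At the end, for the whole second after the job is handed in: The lever rests on its stop (joint over 2.30, at least 0.5 N on the stop), the cross bar is under the keeper's lip, the jaw is drawn in over 5 mm and presses on the upright strips with over 3 N (z of bail_bar in the frame of keeper between -0.012 and 0.007 m and x of bail_bar in the frame of keeper between -0.005 and 0.005 m and value of joint lever above 2.3 rad and value of joint jaw above 0.005 m and contact force between jaw and strips above 3 N and angle between strips's own z axis and vertical below 0.15 rad and contact force between lever and stop above 0.5 N); the robot touches nothing.
It fails at once if the lever is pressed so hard that its stop carries over 35 N (contact force between lever and stop above 35 N).
It fails at once if the fingers press on the jaw or keeper with over 30 N (contact force between the fingers and jaw above 30 N).
It fails at once if a tool or other thing on the bench is moved over 30 mm (distance of any of mallet, tape, glue, beam, square, driver, offcut from where it was at the start of the episode above 0.03 m).
It also fails if it takes over 61 s, if anything falls off the work surface, if the arm or the gripper's body presses on something with over 40 N, if the wrist force passes 120 N, or if a joint passes its speed limit or range.

## Working session

There is one attempt and no reset: what is moved stays moved. The work goes in short steps, each a Python script; the robot and the scene stay as the last script left them, time stands still between calls to the robot, and variables do not carry over. Pictures are saved under pics/ and viewed, at most 11 in all, crops included, and the job is handed in when it is done.

```bash
ls; mkdir -p pics; python3 - <<'E'
from plant import robot, effector, cams
import cv2,numpy as np
s=robot.get_state();print({k:np.round(v,3) for k,v in s.items()},robot.hold_point_z)
for n in("scene","top"):
    p,d=cams.grab_frame(n);cv2.imwrite(f"pics/{n}0.png",p[...,::-1]);np.save(f"pics/{n}0.npy",d)
    print(n,cams.camera_info(n),(d>0).mean())
E
```

```text
pics
{'time': np.float64(0.0), 'joint_positions': array([ 0.966,  0.313,  1.498, -0.   ,  1.331, -0.223]), 'qvel': array([ 0.   ,  0.001,  0.   ,  0.001, -0.003,  0.   ]), 'joint_efforts': array([ 1.0000e-03, -4.0221e+01, -2.5227e+01,  7.0000e-02,  3.5000e-02,
       -0.0000e+00]), 'ee_pos': array([0.195, 0.487, 0.204]), 'tool_rot': array([ 0.19 ,  0.982, -0.001, -0.   ]), 'ft_force': array([0.615, 0.405, 0.476]), 'ft_torque': array([-0.019, -0.044, -0.053]), 'gripper_force': np.float64(0.0), 'width': np.float64(0.999)} 0.0187
scene {'fx': 437.82170456122367, 'fy': 437.82170456122367, 'cx': 324.49787219427776, 'cy': 237.16195484092125, 'view': array([[ 0.51327802,  0.85820518,  0.00543507, -0.27366177],
       [-0.48225697,  0.28317965,  0.82899789,  0.18246832],
       [ 0.70991119, -0.4281275 ,  0.55922532, -1.76686397],
       [ 0.        ,  0.        ,  0.        ,  1.        ]])} 0.9959505208333334
top {'fx': 495.41791573429975, 'fy': 495.41791573429975, 'cx': 313.53450132082685, 'cy': 246.4822696926011, 'view': array([[-0.00292892, -0.99997967,  0.00566486,  0.00230932],
       [ 0.99386015, -0.00228433,  0.11061999, -0.56451895],
       [-0.1106048 ,  0.00595407,  0.99384663, -1.24106511],
       [ 0.        ,  0.        ,  0.        ,  1.        ]])} 0.9959049479166666
```

View pics/scene0.png

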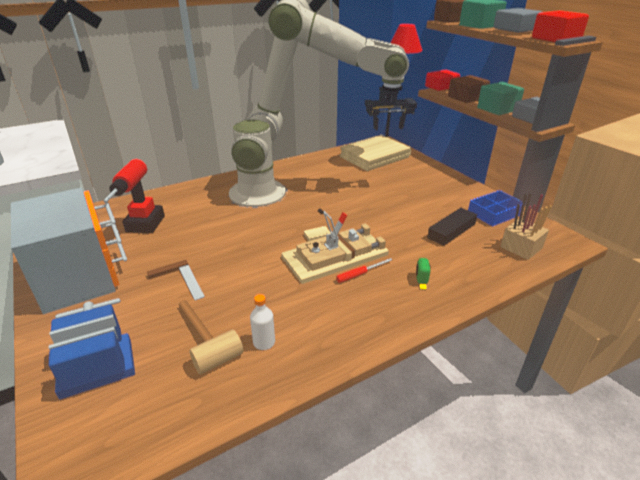

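View pics/top0.png

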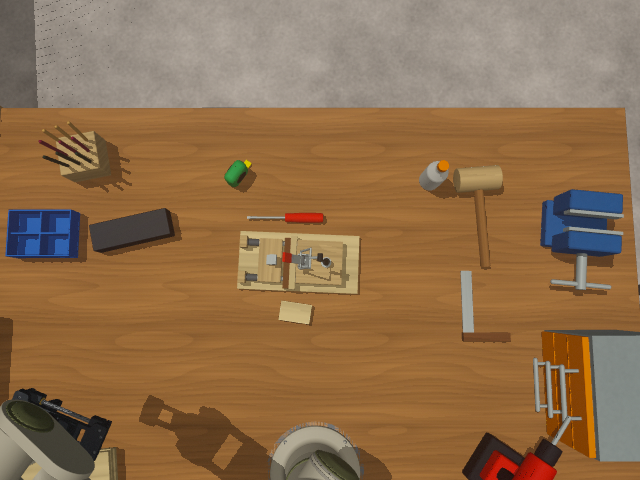

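Scene view: jig at about (335,250), latch left, jaw right. Top view: jig board spans (238..360, 231..294), jaw on the left (world +y), red tip (287,257), black pull about (321,258). I'll zoom in on both.

```bash
python3 - <<'E'
import cv2,numpy as np
a=cv2.imread("pics/top0.png")[222:302,230:370];b=cv2.imread("pics/scene0.png")[200:285,275:395]
cv2.imwrite("pics/ct.png",cv2.resize(a,(770,440),interpolation=cv2.INTER_CUBIC))
cv2.imwrite("pics/cs.png",cv2.resize(b,(780,552),interpolation=cv2.INTER_CUBIC))
E
```

```text
(no output)
```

View pics/ct.png

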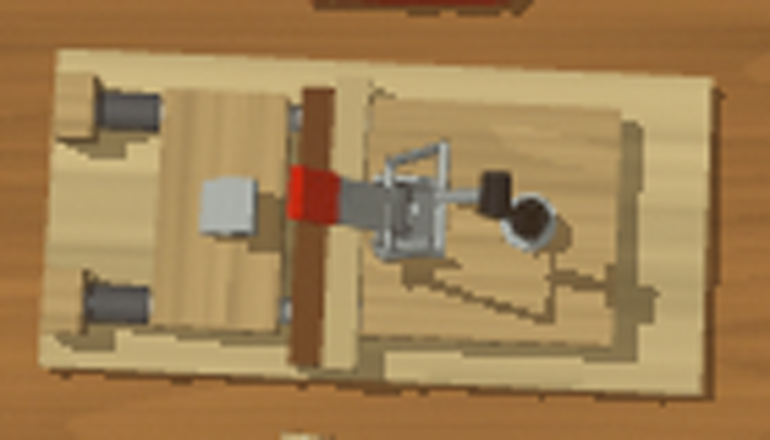

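View pics/cs.png

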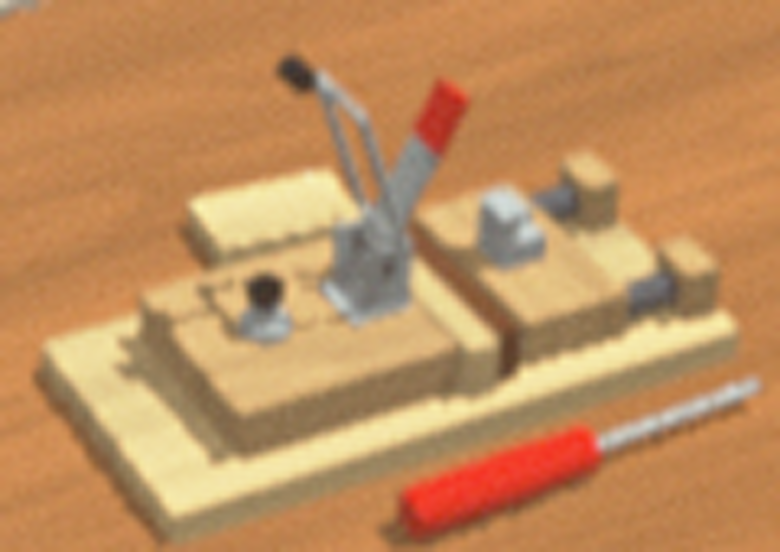

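The top crop (5.5x) shows the keeper at (228,207), red tip (313,194), pull (494,195) and stud (530,220). The scene crop (6.5x) shows the pull at (297,72), red tip (442,115), keeper (508,225) and stud (266,293). The loop stands, leaning back.

```bash
cat > h.py <<'E'
import numpy as np,cv2
from plant import robot,effector,cams
def ray(n,u,v):
    c=cams.camera_info(n);V=c["view"];R=V[:3,:3]
    d=np.array([(u-c["cx"])/c["fx"],-(v-c["cy"])/c["fy"],-1.])
    return -R.T@V[:3,3],R.T@d
def tri(a,b):
    (o1,d1),(o2,d2)=ray("top",*a),ray("scene",*b)
    t=np.linalg.lstsq(np.c_[d1,-d2],o2-o1,rcond=None)[0]
    p,q=o1+t[0]*d1,o2+t[1]*d2
    return (p+q)/2,np.linalg.norm(p-q)
def onplane(n,px,z):
    o,d=ray(n,*px);return o+d*(z-o[2])/d[2]
def cloud(n,depth):
    v,u=np.mgrid[0:480,0:640];c=cams.camera_info(n);V=c["view"]
    P=np.stack([(u-c["cx"])/c["fx"],-(v-c["cy"])/c["fy"],-np.ones_like(u)],-1)*depth[...,None]
    return (P-V[:3,3])@V[:3,:3]
E
cat > m.py <<'E'
from h import *
T=cv2.imread("pics/top0.png");S=cv2.imread("pics/scene0.png")
C=cloud("top",np.load("pics/top0.npy"));CS=cloud("scene",np.load("pics/scene0.npy"))
print("bench z",np.median(C[180:210,330:420,2]),np.std(C[180:210,330:420,2]))
# board: cloud points above bench in window
w=C[224:298,232:366].reshape(-1,3);m=((w[:,2]>.009)&(w[:,2]<.03)).reshape(74,134).astype(np.uint8)
n,l,st,_=cv2.connectedComponentsWithStats(m);k=1+st[1:,4].argmax()
pts=w[(l==k).ravel()];r=cv2.minAreaRect(pts[:,:2].astype(np.float32));print("board rect",r,np.median(pts[:,2]))
def cen(img,off,f):
    hsv=cv2.cvtColor(img,cv2.COLOR_BGR2HSV);m=f(hsv).astype(np.uint8)
    n,l,st,c=cv2.connectedComponentsWithStats(m);return [(np.round(c[i]+off,1).tolist(),st[i].tolist()) for i in range(1,n) if st[i,4]>6]
red=lambda h:((h[...,0]<6)|(h[...,0]>174))&(h[...,1]>170)&(h[...,2]>120)
blk=lambda h:(h[...,2]<75)
def crop(I,x0,y0,x1,y1):return I[y0:y1,x0:x1],np.array([x0,y0])
print("red T",cen(*crop(T,275,245,300,270),red));print("red S",cen(*crop(S,330,205,355,230),red))
print("blk T",cen(*crop(T,310,248,335,270),blk));print("blk S",cen(*crop(S,310,205,330,255),blk))
top=C[250:268,264:280];print("keeper cloud",np.round([top[top[...,2]>.065].mean(0) if (top[...,2]>.065).any() else 0,top[...,2].max()],4),(top[...,2]>.065).sum())
E
python3 m.py
```

```text
bench z -0.0010180394819484643 0.0788251318915599
board rect ((0.5267782807350159, 0.040741629898548126), (0.31036967039108276, 0.15056408941745758), 87.28995513916016) 0.016906295647511303
red T [([286.5, 256.9], [7, 7, 10, 11, 79])]
red S [([342.3, 217.1], [9, 8, 8, 10, 43])]
blk T [([322.6, 259.2], [7, 6, 13, 11, 75])]
blk S [([320.2, 211.1], [9, 5, 4, 3, 8]), ([315.2, 244.4], [4, 38, 4, 4, 9])]Traceback (most recent call last):
  File "m.py", line 17, in <module>
    top=C[250:268,264:280];print("keeper cloud",np.round([top[top[...,2]>.065].mean(0) if (top[...,2]>.065).any() else 0,top[...,2].max()],4),(top[...,2]>.065).sum())
                                                ~~~~~~~~^^^^^^^^^^^^^^^^^^^^^^^^^^^^^^^^^^^^^^^^^^^^^^^^^^^^^^^^^^^^^^^^^^^^^^^^^^^^^^^^^^^^^
    return _wrapfunc(a, 'round', decimals=decimals, out=out)
    return _wrapit(obj, method, *args, **kwds)
    conv = _array_converter(obj)
ValueError: setting an array element with a sequence. The requested array has an inhomogeneous shape after 1 dimensions. The detected shape was (2,) + inhomogeneous part.
```

```bash
cat >> h.py <<'E'
JC=np.array([.5268,.0407,0]);JA=np.radians(87.29)
JR=np.array([[np.cos(JA),-np.sin(JA),0],[np.sin(JA),np.cos(JA),0],[0,0,1]])
def toj(p):return (np.asarray(p)-JC)@JR
def tow(p):return JR@np.asarray(p)+JC
def mid(n,px):
    o,d=ray(n,*px);o,d=toj(o),d@JR;return o-d*o[1]/d[1]
E
sed -i '/^top=/d' m.py; cat >> m.py <<'E'
for nm,a,b in (("pull",(319.8,257.5),(320.7,211.1)),("red",(286.5,256.9),(342.6,217.3)),("stud",(326.4,262),(315.9,244.4))):
    p,e=tri(a,b);print(nm,np.round(toj(p),4),round(e,4),"midplane S",np.round(mid("scene",b),4))
J=toj(C)
def sel(x0,x1,y,z0,z1):
    q=J[(J[...,0]>x0)&(J[...,0]<x1)&(abs(J[...,1])<y)&(J[...,2]>z0)&(J[...,2]<z1)]
    print(len(q),q.mean(0).round(4) if len(q) else '',q.min(0).round(4) if len(q) else'',q.max(0).round(4) if len(q) else'')
print("keeper");sel(.01,.12,.03,.06,.12)
print("latch block");sel(-.16,.02,.06,.04,.052)
print("jaw");sel(.03,.12,.06,.04,.05)
print("strips");sel(-.02,.06,.07,.046,.06)
print("all");print({x:np.round(J[(abs(J[...,1])<.01)&(abs(J[...,0]-x/1000)<.0025)&(J[...,2]>0.01)][:,2].max(initial=0),3) for x in range(-150,155,5)})
E
python3 m.py
```

```text
bench z -0.0010180394819484643 0.0788251318915599
board rect ((0.5267782807350159, 0.040741629898548126), (0.31036967039108276, 0.15056408941745758), 87.28995513916016) 0.016906295647511303
red T [([286.5, 256.9], [7, 7, 10, 11, 79])]
red S [([342.3, 217.1], [9, 8, 8, 10, 43])]
blk T [([322.6, 259.2], [7, 6, 13, 11, 75])]
blk S [([320.2, 211.1], [9, 5, 4, 3, 8]), ([315.2, 244.4], [4, 38, 4, 4, 9])]
pull [-0.0515  0.0006  0.1808] 0.0037 midplane S [-0.0497  0.      0.1807]
red [ 0.025  -0.0006  0.1384] 0.0016 midplane S [0.0263 0.     0.1377]
stud [-0.0692  0.0005  0.0669] 0.0056 midplane S [-0.0663  0.      0.0664]
keeper
88 [0.0602 0.0008 0.076 ] [ 0.0101 -0.0118  0.0601] [0.0793 0.0127 0.1197]
latch block
1822 [-0.0491  0.0018  0.0453] [-0.111 -0.06   0.04 ] [0.0199 0.0597 0.052 ]
jaw
960 [0.0702 0.0015 0.0449] [ 0.0302 -0.0564  0.04  ] [0.1195 0.058  0.05  ]
strips
534 [0.0209 0.0045 0.048 ] [-0.02   -0.0625  0.046 ] [0.0594 0.0699 0.0583]
all
{-150: np.float64(0.02), -145: np.float64(0.019), -140: np.float64(0.02), -135: np.float64(0.021), -130: np.float64(0.021), -125: np.float6
[... 603 characters left out ...]
03), 5: np.float64(0.112), 10: np.float64(0.126), 15: np.float64(0.134), 20: np.float64(0.142), 25: np.float64(0.151), 30: np.float64(0.153), 35: np.float64(0.154), 40: np.float64(0.022), 45: np.float64(0.048), 50: np.float64(0.05), 55: np.float64(0.081), 60: np.float64(0.08), 65: np.float64(0.081), 70: np.float64(0.078), 75: np.float64(0.065), 80: np.float64(0.061), 85: np.float64(0.049), 90: np.float64(0.049), 95: np.float64(0.049), 100: np.float64(0.048), 105: np.float64(0.021), 110: np.float64(0.019), 115: np.float64(0.021), 120: np.float64(0.024), 125: np.float64(0.021), 130: np.float64(0.02), 135: np.float64(0.02), 140: np.float64(0.021), 145: np.float64(0.022), 150: np.float64(0.021)}
```

```bash
cat >> h.py <<'E'
from scipy.spatial.transform import Rotation as Ro
PIV=np.array([-.0095,.072]);SEAT=np.array([.0675,.068])   # jig x,z
def quat(s=1):
    y=s*JR[:,1];z=np.array([0,0,-1.]);return Ro.from_matrix(np.c_[np.cross(y,z),y,z]).as_quat()
Q=quat(1)
def jp(x,z,y=0.):return tow([x,y,z])
def F():return np.asarray(robot.get_state()["ft_force"])@JR
def tcp():return toj(robot.get_state()["ee_pos"])
E
python3 - <<'E'
from h import *
import h
for s in(1,-1):
    print(s,[None if (j:=robot.ik(jp(*p),quat(s))) is None else np.round(j,2) for p in((-.05,.25),(.1,.06),(-.07,.07))])
E
```

```text
1 [None, None, None]
-1 [array([-0.24,  0.28,  1.42, -0.  ,  1.44, -0.19]), array([ 0.05,  0.52,  1.6 , -0.  ,  1.02,  0.09]), array([-0.28,  0.46,  1.67, -0.  ,  1.01, -0.23])]
```

```bash
sed -i 's/^Q=quat(1)/Q=quat(-1)/' h.py; python3 - <<'E'
from h import *
robot.move_ptp(jp(-.0505,.26),Q)
robot.dwell(.2);print(F(),tcp())
robot.move_linear(jp(-.0505,.166),Q,v=.12)
effector.command_gripper(0.12,20);robot.dwell(.1)
s=robot.get_state();print(s["time"],s["width"],s["gripper_force"],F(),tcp())
p,d=cams.grab_frame("scene");q,_=cams.grab_frame("top")
cv2.imwrite("pics/g1.png",np.hstack([cv2.resize(p[170:290,270:390],(400,400))[...,::-1],cv2.resize(q[200:320,250:370],(400,400))[...,::-1]]))
E
```

```text
[ 0.26386368 -0.55630515  0.00303839] [-5.00170395e-02  2.95959296e-05  2.59981737e-01]
4.675 0.11812218373554502 0.0 [0.56355623 0.49338551 0.16281445] [-5.04921638e-02 -1.39555593e-05  1.66019305e-01]
```

View pics/g1.png

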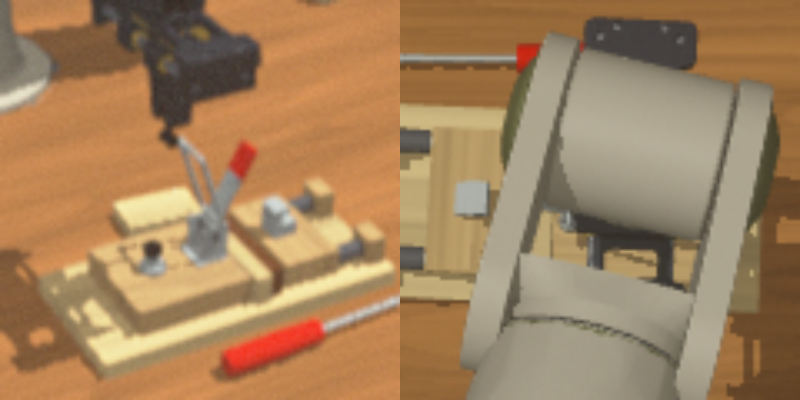

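The scene half shows the fingers shut with their tips at (170,125) just above the pull, which is at (168,135) and has not moved: they missed it. I'll check by projection.

```bash
cat >> h.py <<'E'
def proj(n,w):
    c=cams.camera_info(n);p=c["view"][:3,:3]@w+c["view"][:3,3]
    return np.round([c["cx"]+c["fx"]*p[0]/-p[2],c["cy"]-c["fy"]*p[1]/-p[2]],1)
E
python3 - <<'E'
from h import *
print("tcp proj",proj("scene",jp(-.0505,.166)),[proj("scene",jp(-.0505+a,.166,b)) for a in(-.009,.009) for b in(-.02,.02)])
p,d=cams.grab_frame("scene");C=toj(cloud("scene",d))
for v in range(196,220,2): print(v,[f"{p[v,u].max()}:{C[v,u,0]*1e3:.0f},{C[v,u,1]*1e3:.0f},{C[v,u,2]*1e3:.0f}" for u in range(315,330,2)])
E
```

```text
tcp proj [320.5 215.4] [array([320.9, 219.3]), array([314.7, 213.1]), array([326.3, 217.8]), array([320. , 211.7])]
196 ['103:-61,15,227', '69:-59,6,230', '65:-60,-9,238', '65:-63,-27,248', '67:-568,-984,838', '68:-82,-85,280', '67:-76,-86,279', '80:-69,-83,276']
198 ['111:-62,12,222', '63:-58,7,223', '65:-53,4,223', '73:-60,-22,238', '68:-55,-24,238', '72:-84,-89,277', '71:-76,-86,274', '67:-70,-87,272']
200 ['109:-61,15,213', '67:-60,3,219', '66:-54,3,217', '72:-61,-23,232', '73:-53,-20,229', '65:-82,-86,269', '77:-77,-87,268', '118:-70,-86,266']
202 ['120:-60,17,205', '67:-58,8,209', '62:-59,-7,217', '68:-60,-21,224', '69:-53,-20,222', '63:-48,-22,222', '120:-41,-22,220', '195:155,319,-2']
204 ['158:98,327,1', '75:-59,5,205', '63:-60,-10,213', '68:-62,-25,220', '66:-55,-24,218', '67:-46,-20,214', '139:-40,-21,213', '202:149,308,-3']
206 ['198:94,319,-3', '180:102,318,-5', '110:-59,-8,205', '66:-59,-20,211', '67:-53,-20,209', '76:-45,-18,206', '156:134,297,-3', '211:142,295,-3']
208 ['201:88,308,-5', '205:92,299,-1', '117:100,297,-2', '91:-59,-19,204', '153:-51,-17,200', '172:117,282,1', '199:126,282,-2', '200:133,279,-2']
210 ['204:79,291,-3', '159:86,288,-3', '59:-56,-2,187', '80:-50,-3,186', '176:105,275,-1', '200:110,269,1', '194:117,265,1', '197:125,264,-0']
212 ['196:72,277,-2', '186:79,275,-3', '111:-58,-6,183', '59:-54,-11,184', '109:-48,-12,183', '199:-27,16,163', '202:111,255,-1', '201:120,256,-4']
214 ['206:66,266,-3', '203:71,259,-1', '189:78,256,-1', '146:-53,-8,176', '151:90,247,1', '139:-38,-5,170', '180:-30,-3,167', '197:113,242,-3']
216 ['189:58,250,-1', '191:63,243,1', '196:70,242,0', '196:78,240,-1', '195:83,234,0', '135:-23,22,144', '178:-33,-9,164', '193:-29,-14,166']
218 ['191:53,241,-3', '190:60,237,-3', '189:64,230,-0', '194:71,227,-1', '196:75,219,2', '154:-23,22,137', '189:94,222,-4', '173:-32,-19,162']
```

```bash
python3 - <<'E'
from h import *
C=cloud("scene",np.load("pics/scene0.npy"))
w=C[85:150,355:425].reshape(-1,3);m=(abs(w[:,0]-.196)<.1)&(abs(w[:,1]-.487)<.12)&(w[:,2]>.06)&(w[:,2]<.4)
w=w[m];i=w[:,2].argsort()[:12];print(w[i].round(3))
print(proj("scene",np.array([.196,.487,.205])))
effector.command_gripper(1.0,20);robot.dwell(.2)
p,d=cams.grab_frame("scene");D=toj(cloud("scene",d))[150:230,280:380].reshape(-1,3)
m=(abs(D[:,0]+.05)<.03)&(abs(abs(D[:,1])-.05)<.02)&(D[:,2]>.1);D=D[m];print(D[D[:,2].argsort()[:10]].round(3))
s=robot.get_state();print(s["time"],s["ee_pos"],s["joint_positions"],F())
cv2.imwrite("pics/g2.png",cv2.resize(p[150:240,270:390],(800,600))[...,::-1])
E
```

```text
[[0.181 0.442 0.235]
 [0.183 0.445 0.235]
 [0.225 0.529 0.237]
 [0.212 0.53  0.237]
 [0.224 0.525 0.237]
 [0.185 0.433 0.238]
 [0.223 0.536 0.239]
 [0.223 0.53  0.24 ]
 [0.212 0.529 0.241]
 [0.184 0.434 0.241]
 [0.224 0.525 0.241]
 [0.182 0.431 0.241]]
[387.1 136.5]
[[-0.058  0.053  0.197]
 [-0.056  0.044  0.198]
 [-0.045  0.046  0.198]
 [-0.057 -0.053  0.198]
 [-0.06  -0.052  0.198]
 [-0.06   0.043  0.199]
 [-0.049 -0.054  0.199]
 [-0.049  0.044  0.2  ]
 [-0.041  0.046  0.2  ]
 [-0.055 -0.054  0.201]]
6.275 [ 0.5244067  -0.00972324  0.16599071] [-2.42128161e-01  3.44903273e-01  1.55805393e+00 -1.12866186e-05
  1.23866658e+00 -1.94871441e-01] [-0.67411352  0.5753028   0.04837251]
```

View pics/g2.png

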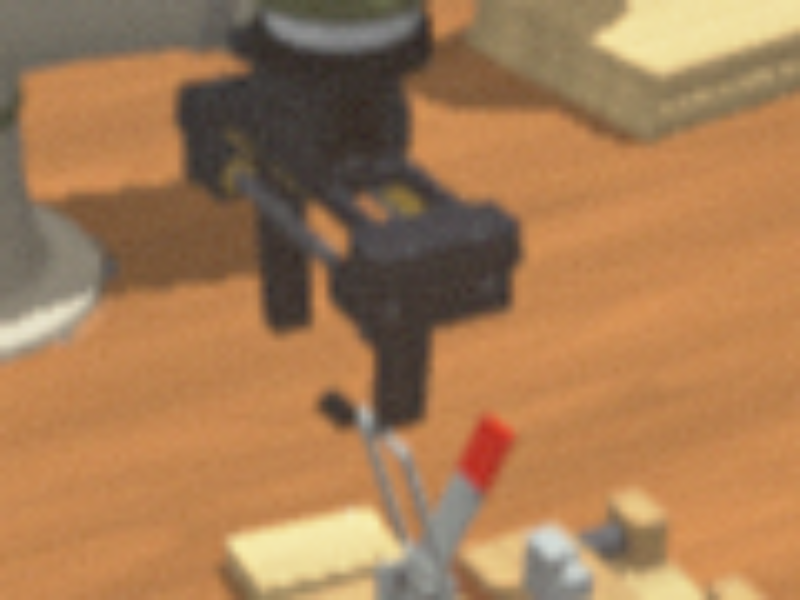

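The picture shows the open fingers straddling above the pull at (338,405). The depth data puts the true finger ends about 31 mm above the reported TCP, and the same held at the start pose, so I'll correct for that offset and grip again.

```bash
cat >> h.py <<'E'
TZ=.031   # true finger end above the reported TCP (measured)
def lin(x,zt,v=.1,y=0.):robot.move_linear(jp(x,zt-TZ,y),Q,v=v)
E
python3 - <<'E'
from h import *
lin(-.0505,.166,.1);f0=F()
effector.command_gripper(0.12,20);robot.dwell(.1)
s=robot.get_state();print(s["time"],s["width"],s["gripper_force"],f0,F(),tcp())
E
```

```text
7.9 0.20220279740642755 20.000228947028518 [ 0.82218796 -0.27138769  0.09305638] [-1.31127759  2.75208292  1.64354899] [-0.05049477  0.00025506  0.13499625]
```

```bash
cat >> h.py <<'E'
def pull(ang,r=.1077,c=(-.0024,.084)):return c[0]+r*np.cos(ang),c[1]+r*np.sin(ang)
E
python3 - <<'E'
from h import *
a0,a1=2.022,.2
for t in np.linspace(0,1,13)[1:]:
    a=a0+(a1-a0)*t
    x,z=pull(a,.1066+.0011*t,(-.004+.0016*t,.0849-.0009*t));lin(x,z-.0147,.12)
    print(round(a,2),F().round(1),end=' ')
s=robot.get_state();print(s["time"],s["width"],tcp())
p,d=cams.grab_frame("scene");q,_=cams.grab_frame("top")
np.save("pics/s3.npy",d)
cv2.imwrite("pics/g3.png",np.hstack([cv2.resize(p[170:270,280:400],(480,400),interpolation=2)[...,::-1],cv2.resize(q[220:300,240:304],(320,400),interpolation=2)[...,::-1]]))
E
```

```text
1.87 [-0.4  2.7 -1.5] 1.72 [ 0.2  3.3 -2.9] 1.57 [-0.1  3.8 -1.9] 1.41 [-1.9  5.6 -1.3] 1.26 [ 0.2  6.1 -0.9] 1.11 [0.4 5.6 0.4] 0.96 [1.6 5.2 1.8] 0.81 [2.  6.7 2.6] 0.66 [2.7 6.7 2.2] 0.5 [3.  6.7 2.4] 0.35 [2.9 6.4 1.9] 0.2 [3.7 7.1 1.5] 11.3 0.19836458197995863 [1.02994272e-01 4.48536184e-05 5.95896667e-02]
```

View pics/g3.png

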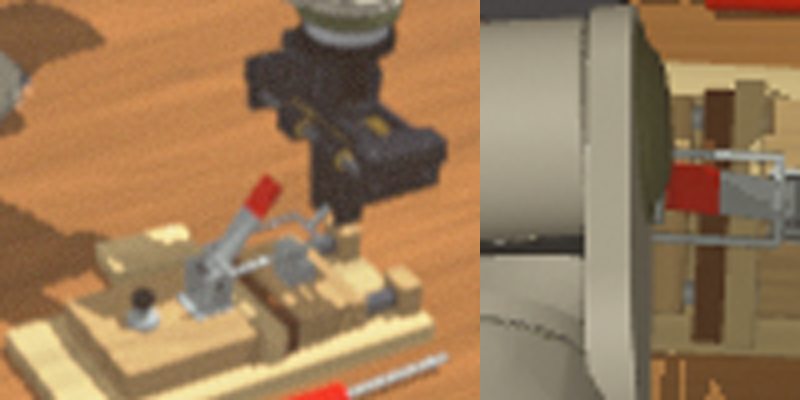

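The left half shows the loop over the keeper, the fingers gripping at (335,205), the red tip at (263,197) and the bar at about (322,218) just past the keeper. I'll measure the lever angle, then lower while feeling for the ledge.

```bash
cat >> h.py <<'E'
def redS():
    p,d=cams.grab_frame("scene");h=cv2.cvtColor(p[195:260,270:360],cv2.COLOR_RGB2HSV)
    m=(((h[...,0]<6)|(h[...,0]>174))&(h[...,1]>170)&(h[...,2]>120)).astype(np.uint8)
    n,l,st,c=cv2.connectedComponentsWithStats(m);k=1+st[1:,4].argmax();q=mid("scene",c[k]+[270,195])
    return q[[0,2]],np.arctan2(q[2]-PIV[1],q[0]-PIV[0])-.7,st[k,4]
E
python3 - <<'E'
from h import *
print(redS())
C=toj(cloud("scene",np.load("pics/s3.npy")))
m=(C[...,0]>.05)&(C[...,0]<.1)&(abs(C[...,1])<.025)&(C[...,2]>.058)&(C[...,2]<.11)
for v,u in np.argwhere(m)[::2]: print((u,v),(C[v,u]*1e3).round(0).astype(int).tolist(),end=' ')
E
```

```text
(array([0.03642573, 0.12991643]), np.float64(0.20035949135084974), np.int32(45))
(np.int64(357), np.int64(217)) [92, 20, 109] (np.int64(358), np.int64(218)) [92, 14, 109] (np.int64(360), np.int64(218)) [98, 11, 109] (np.int64(358), np.int64(219)) [95, 19, 102] (np.int64(360), np.int64(219)) [97, 10, 106] (np.int64(362), np.int64(219)) [99, 2, 110] (np.int64(358), np.int64(220)) [94, 16, 100] (np.int64(360), np.int64(220)) [95, 6, 105] (np.int64(362), np.int64(220)) [97, -2, 109] (np.int64(359), np.int64(221)) [97, 15, 96] (np.int64(361), np.int64(221)) [99, 7, 100] (np.int64(363), np.int64(221)) [96, -10, 110] (np.int64(359), np.int64(222)) [96, 13, 93] (np.int64(361), np.int64(222)) [91, -5, 105] (np.int64(363), np.int64(222)) [93, -14, 109] (np.int64(360), np.int64(223)) [90, -2, 99] (np.int64(363), np.int64(223)) [93, -15, 106] (np.int64(350), np.int64(224)) [69, 24, 87] (np.int64(352), np.int64(224)) [76, 22, 86] (np.int64(354), np.int64(224)) [78, 14, 90] (np.int64(360), np.int64(224)) [88, -5, 98] (np.int64(364), np.int64(224)) [91, -23, 107] (np.int64(366), np.int64(224)) [99,
[... 1303 characters left out ...]
), np.int64(233)) [56, -22, 84] (np.int64(356), np.int64(233)) [68, -15, 76] (np.int64(353), np.int64(234)) [59, -13, 74] (np.int64(355), np.int64(234)) [65, -14, 72] (np.int64(349), np.int64(235)) [55, 4, 61] (np.int64(351), np.int64(235)) [55, -8, 68] (np.int64(353), np.int64(235)) [58, -15, 71] (np.int64(355), np.int64(235)) [71, -6, 62] (np.int64(350), np.int64(236)) [55, -1, 60] (np.int64(352), np.int64(236)) [57, -11, 66] (np.int64(354), np.int64(236)) [62, -15, 66] (np.int64(357), np.int64(236)) [73, -16, 64] (np.int64(351), np.int64(237)) [57, -5, 59] (np.int64(353), np.int64(237)) [58, -15, 64] (np.int64(352), np.int64(238)) [56, -13, 60] (np.int64(354), np.int64(238)) [62, -14, 58]
```

```bash
python3 - <<'E'
from h import *
for a in(.15,.1):
    x,z=pull(a);lin(x,z-.0147,.06)
f0=F();print(f0.round(1))
a=.1
while a>-.2:
    a-=.012;x,z=pull(a);lin(x,z-.0147,.05);f=F();print(round(a,3),f.round(1),end=' ')
    if f[2]-f0[2]>4:break
s=robot.get_state();print(s["time"],s["width"],tcp());print(redS())
p,d=cams.grab_frame("scene");np.save("pics/s4.npy",d);cv2.imwrite("pics/g4.png",cv2.resize(p[195:255,320:400],(800,600),interpolation=2)[...,::-1])
E
```

```text
[3.5 7.1 0.5]
0.088 [3.1 6.5 1. ] 0.076 [3.1 7.  1.3] 0.064 [3.6 6.8 1.3] 0.052 [3.  5.7 0.3] 0.04 [3.5 6.1 1.2] 0.028 [4.5 7.4 1.4] 0.016 [3.  6.3 1.5] 0.004 [3.9 6.2 1.2] -0.008 [2.9 5.8 0.6] -0.02 [3.5 7.  0.6] -0.032 [3.1 5.8 0.4] -0.044 [3.1 6.8 1.3] -0.056 [3.4 6.7 1. ] -0.068 [3.4 5.9 0.9] -0.08 [3.3 6.7 0.1] -0.092 [2.9 5.1 0.1] -0.104 [3.5 5.8 1.7] -0.116 [3.6 6.6 0.4] -0.128 [2.8 7.6 4.7] 16.7 0.20066306929182984 [ 1.04245967e-01 -8.15683636e-05  2.53304403e-02]
(array([0.03645019, 0.12956446]), np.float64(0.19713014468907752), np.int32(42))
```

View pics/g4.png

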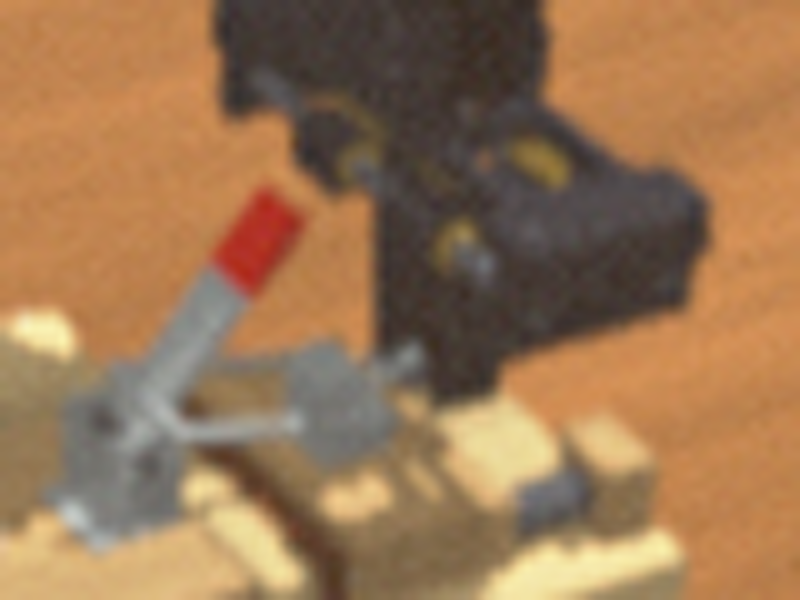

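The bar has passed the lip and rests on the ledge: it shows at about (410,360) right behind the lip, and force was felt at the expected height. I'll tuck it in, release, retreat and take a position in front of the lever.

```bash
python3 - <<'E'
from h import *
t=tcp();lin(t[0]-.0035,t[2]+TZ+.0005,.03);print(F().round(1),redS())
effector.command_gripper(.6,20);robot.dwell(.2);f=F()
t=tcp();lin(t[0],.2,.15);effector.command_gripper(0.,20)
lin(.068,.2,.15);robot.dwell(.2);f0=F();np.save("f0.npy",f0);print(f,f0,redS())
p,d=cams.grab_frame("scene");q,_=cams.grab_frame("top")
cv2.imwrite("pics/g5.png",np.hstack([cv2.resize(p[195:255,320:380],(400,400),interpolation=2)[...,::-1],cv2.resize(q[230:290,250:310],(400,400),interpolation=2)[...,::-1]]))
print(robot.get_state()["time"])
E
```

```text
[4.4 6.2 1.1] (array([0.01872535, 0.14094736]), np.float64(0.48223399561985336), np.int32(40))
[0.67676427 0.4192195  0.20244386] [ 0.71501461  0.77644545 -0.36845143] (array([0.01859958, 0.14061598]), np.float64(0.4821105134628003), np.int32(39))
20.6917
```

View pics/g5.png

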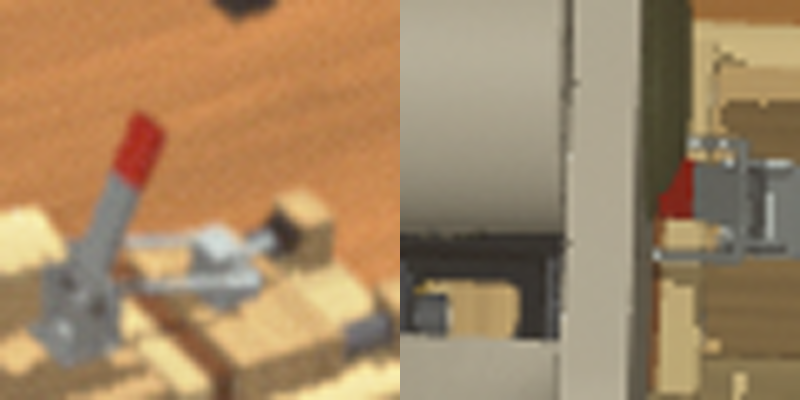

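The left half shows the bar tucked behind the lip, the loop lying on the keeper, the pull at (282,232) and the lever at about 0.48 rad. Now I'll throw the lever.

```bash
cat >> h.py <<'E'
def finger(a):
    u=np.array([np.cos(a),np.sin(a)]);n=np.array([u[1],-u[0]])
    if a<np.pi/2: q=PIV+.085*u+.003*n; return q[0]+.009,q[1]-.020
    q=PIV+(.065+.005*(a-np.pi/2)/1.57)*u+.003*n;return q[0]+.009,q[1]
E
python3 - <<'E'
from h import *
f0=np.load("f0.npy")
x,z=finger(1.1);lin(.068,z,.12);lin(x+.008,z,.1)
for a in np.arange(1.1,2.71,.1):
    x,z=finger(a);lin(x,z,.08);f=F()-f0;print(round(a-.7,2),f.round(1),end=' ')
    if np.linalg.norm(f)>18:print("STOP");break
print(robot.get_state()["time"],redS())
p,d=cams.grab_frame("scene")
cv2.imwrite("pics/g6.png",cv2.resize(p[180:260,290:380],(675,600),interpolation=2)[...,::-1])
E
```

```text
0.4 [-0.4 -1.3  0.8] 0.5 [-0.7 -0.8  1.1] 0.6 [-1.  -1.3  0.8] 0.7 [-0.6 -0.8 -0.2] 0.8 [-0.1 -0.8  0.2] 0.9 [-0.4 -0.6  0.6] 1.0 [-0.7 -0.7  1.4] 1.1 [ 0.4 -2.1 -0.5] 1.2 [ 2.3 -1.1 -1.1] 1.3 [ 3.1 -1.  -0.7] 1.4 [ 3.2 -0.6 -0.5] 1.5 [3.5 0.  0.4] 1.6 [ 4.  -0.7  0.2] 1.7 [ 2.9 -0.5  1.4] 1.8 [ 3.3 -1.   1.2] 1.9 [ 2.  -0.9  1.4] 2.0 [ 0.5 -0.7  2.2] 26.0833 (array([-0.07799092,  0.10639377]), np.float64(1.976214174733655), np.int32(18))
```

View pics/g6.png

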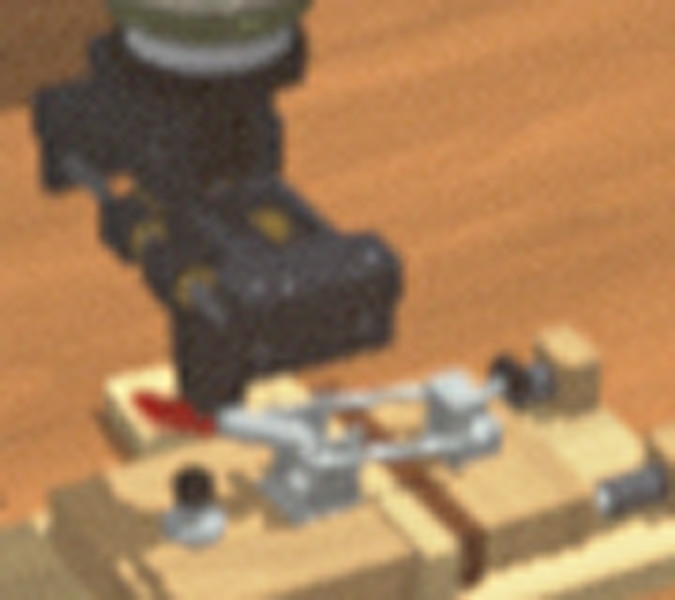

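The lever is at about 2.0 rad with the red tip back at (170,410), and the bar is hooked at the keeper (485,435). I'll continue past center and press.

```bash
python3 - <<'E'
from h import *
f0=np.load("f0.npy")
for a in np.arange(2.75,2.96,.05):
    x,z=finger(a);lin(x,z,.05);f=F()-f0;print(round(a-.7,2),f.round(1),end=' ')
X=PIV[0]-.061;t=tcp();z=t[2]+TZ;lin(X,z,.03);print("start z",z)
zz=[]
while z>.060:
    fz=np.mean([(F()-f0)[2],(robot.dwell(.03),(F()-f0)[2])[1]]);zz.append((round(z*1e3,2),round(fz,1)))
    if fz>14:break
    z-=.0008 if fz<2.5 else .0002;lin(X,z,.02)
print(zz[-25:])
fs=[]
for i in range(14):robot.dwell(.05);fs.append(round((F()-f0)[2],1))
print(fs,(F()-f0).round(1),robot.get_state()["time"])
E
```

```text
2.05 [ 0.7 -2.   1.6] 2.1 [-0.7 -1.7  2.2] 2.15 [ 0.  -0.3  0.9] 2.2 [-0.4 -0.6  0.9] 2.25 [-1.1 -0.9  0.3] start z 0.08786338635260585
[(np.float64(87.86), np.float64(0.4)), (np.float64(87.06), np.float64(0.2)), (np.float64(86.26), np.float64(0.4)), (np.float64(85.46), np.float64(0.4)), (np.float64(84.66), np.float64(0.5)), (np.float64(83.86), np.float64(-0.5)), (np.float64(83.06), np.float64(0.7)), (np.float64(82.26), np.float64(0.7)), (np.float64(81.46), np.float64(0.1)), (np.float64(80.66), np.float64(0.7)), (np.float64(79.86), np.float64(0.7)), (np.float64(79.06), np.float64(1.0)), (np.float64(78.26), np.float64(0.7)), (np.float64(77.46), np.float64(0.6)), (np.float64(76.66), np.float64(3.4)), (np.float64(76.46), np.float64(6.5)), (np.float64(76.26), np.float64(7.6)), (np.float64(76.06), np.float64(9.5)), (np.float64(75.86), np.float64(11.1)), (np.float64(75.66), np.float64(12.4)), (np.float64(75.46), np.float64(14.6))]
[np.float64(14.4), np.float64(14.3), np.float64(14.5), np.float64(13.2), np.float64(13.2), np.float64(14.1), np.float64(14.2), np.float64(14.1), np.float64(13.5), np.float64(14.3), np.float64(14.9), np.float64(13.7), np.float64(14.2), np.float64(14.3)] [-1.   3.7 14.3] 34.0833
```

```bash
python3 - <<'E'
from h import *
f0=np.load("f0.npy");t=tcp();z=t[2]+TZ
lin(t[0],z-.00015,.02);fs=[(robot.dwell(.05),round((F()-f0)[2],1))[1] for i in range(12)];print(fs)
lin(t[0],z+.10,.1)
robot.move_linear(jp(-.07,.20,.15),Q,v=.2);robot.dwell(.3)
p,d=cams.grab_frame("scene");q,_=cams.grab_frame("top");print(robot.get_state()["time"])
cv2.imwrite("pics/g7.png",np.hstack([cv2.resize(p[195:265,290:380],(400,320),interpolation=2)[...,::-1],cv2.resize(q[220:300,235:335],(400,320),interpolation=2)[...,::-1]]))
E
```

```text
[np.float64(6.7), np.float64(7.6), np.float64(7.7), np.float64(8.2), np.float64(7.3), np.float64(7.2), np.float64(7.6), np.float64(7.6), np.float64(7.3), np.float64(6.9), np.float64(8.0), np.float64(8.0)]
37.4333
```

View pics/g7.png

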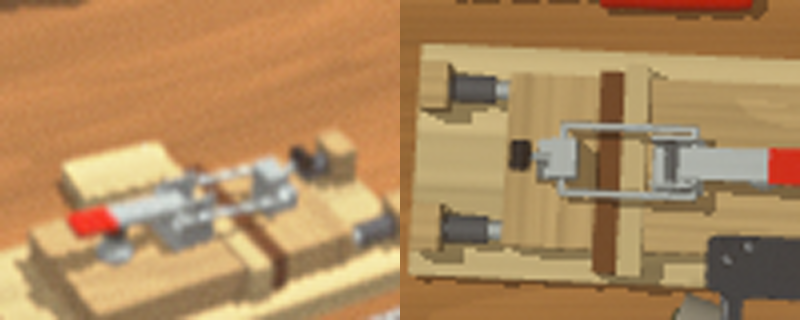

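The latch is closed: the lever lies flat on its stop, the bar is under the lip and the jaw is drawn in. That last nudge actually eased the push, because it started from the measured height instead of the commanded one. There is time, so I'll repeat the press at about 16 N for margin and then hand in.

```bash
python3 - <<'E'
from h import *
X=PIV[0]-.061
lin(X,.15,.2);robot.dwell(.2);f0=F()
lin(X,.0785,.08);z=.0770;lin(X,z,.03)
g=lambda:np.mean([(robot.dwell(.03),(F()-f0)[2])[1] for _ in range(2)])
while z>.0735 and (f:=g())<15.3:
    z-=.0002;lin(X,z,.02)
fs=[(robot.dwell(.05),round(float((F()-f0)[2]),1))[1] for i in range(11)];print(z,fs)
lin(X,.16,.12);print(robot.get_state()["time"])
robot.hand_in();print(robot.get_state()["time"])
E
```

```text
0.07499999999999994 [17.6, 16.8, 17.9, 17.8, 17.3, 17.4, 17.8, 18.1, 17.4, 17.6, 17.3]
44.5667
the job is handed in; nothing more can be done
the job is handed in; nothing more can be done
```

The job is handed in at about 45 s: the bar is hooked under the keeper's lip and the lever lies on its stop, pressed twice by the wrist sensor (about 14 N for 0.7 s, then 17–18 N for 0.55 s). The jaw looked drawn in after the first release, but I took no picture after the second press and the hand-in returned no verdict.

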